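Fold away the document camera

ROBOT

A 6-joint arm with a two-finger parallel gripper is mounted at the origin on the work surface. World frame = base frame: x ahead of the robot, y to its left, z up, the work surface at z = 0. Lengths are in m, angles in rad, forces in N, time in s.
With the tool pointing down it reaches from about 0.35 to 0.85 m from the base axis. Payload 8.1 kg.
Tool frame: the origin (TCP) lies at the centre of the arm's flange, where the gripper is bolted on; the fingertips stand 186 mm ahead of it and the grasp point (between the pads) lies 167 mm ahead of it (robot.grasp_offset is the distance from the TCP to the grasp point, in m); z points along the fingers, y is the line along which they close (so a half turn about z gives the same grasp; the last joint's range is limited). The gripper opens to 93 mm and grips with 3 to 60 N. Pads are 15 mm wide; open, the fingers measure 128 mm over their backs; the gripper's body (75 mm by 188 mm) begins 65 mm behind the grasp point.
Start: joints at [1.2, 0.13, 1.488, -0, 1.523, -0.085], TCP at [0.169, 0.576, 0.405] pointing down, gripper open.
Joint ranges: [-2.96, 2.96], [-0.89, 2.26], [0.02, 2.5], [-1.34, 4.48], [0, 2.73], [-2.66, 2.66]. Speed limits (rad/s): [2.39, 2.39, 2.79, 3.14, 3.14, 3.14].

INTERFACE

Orientations are given as a rotation vector (axis times angle).
In Python, from plant import robot gives the robot as it stands.
- The arm moves only by the tool drive_tool, never from a script. Its argument "moves" is one flat list of numbers, 7 for each row, row after row: the finger opening in mm, from 0 to 93, then the shift along the tool's x, y, z in mm, then the turn, a rotation vector about the tool's x, y, z in degrees. A call has 1 to 8 rows; each row shifts and turns the commanded pose from where the row before left it, along the tool's axes as they then stand; what a row does not reach is not made up. A row lasts 1/10 s, in which the tool goes at most 50 mm and 8.59 degrees, less where a joint would pass 70% of its speed; a pose out of reach is approached as far as the arm can. A call is refused whole if a number of a shift passes 50 or a number of a turn 8.59, either way. A call with a gripper value outside its range is refused whole. The fingers move at their own pace and stop on an object; "grip_force" is the grip in N (left out, the last holds). Time passes only in rows, so rows that do not move let the fingers close. It gives the time, the measured TCP pose, the force, the opening and the grip force at its end, in the units of the state.
- robot.read_state(): the state, without advancing time (a new reading comes with each control period).
- robot.read_camera(name): name is "side" or "top" or "wrist"; returns a dict with "color" (480x640x3 uint8, red, green, blue), "depth" (480x640 float32, m along the optical axis (not along the pixel's ray), 0 where there is no reading), "mtx" (3x3 intrinsics, pixels), "R" (3x3) and "t" (3): a world point X has camera coordinates R X + t. Camera axes: x right, y down, z forward; pixel columns grow to the right and rows downward; lengths in m; the calibration is good to about 2 mm. A picture is of the moment at which its call begins.
- robot.close_job(): hands the job in; it is judged then, once.
The state is a dict: "t": time; "q": joint angles; "dq": joint speeds; "joint_torque": joint torques, N m; "tool_pos": TCP position; "orientation": TCP orientation; "force": force on the tool from outside, world axes, zero at the start; "wrist_torque": the same for the moment, N m; "opening": finger opening in m; "gripper_force": force on a finger pad.
Only numpy, scipy, OpenCV 4.12 (cv2) and the standard library are available. Lean on these libraries where they do the work, as an engineer would, in place of code of your own. Each camera call takes 0.05 s, during which the arm holds its last target. There are 200 camera calls.

TASK

The document camera on the library desk has to be folded away. Press the release paddle at the foot of its arm fully down, so that the ratchet pawl stays free of the teeth, then push the raised camera arm gently down by its head, past the teeth, until it lies fully home on its rest, and leave it there. Only press and push: do not raise the arm, and leave the other things on the desk where they are.

Things in the scene. Friction and masses are not known exactly. Their poses are not given: they have to be found in the camera images.
- doc_camera: document camera (fixed to the desk): white base plate 440 x 120 x 12 mm. Origin on the desk near the plate's middle; its x axis runs along the plate from the paddle end to the camera-head end, y to the left of that, z up. The arm swings in the vertical plane through this x axis. Its parts at x: paddle -195 mm, arm hinge -70 mm (85 mm high), rest post +90 mm (78 mm high, 26 mm wide), camera head when home +170 mm
- hinge_axis (a point): point on the arm's level hinge axis (along the base's y), 85 mm above the desk, between two 8 mm upright cheeks 52 mm wide over all, top 103 mm high
- camera_head (a point): centre of the camera head: a white cylinder 36 mm in diameter and 84 mm long, lying level across the free end of the arm (along the base's y), 240 mm from the hinge axis, so that its highest line is always 18 mm above this point. Push on this rounded top. The arm is a grey bar 22 mm wide and 14 mm thick from hinge to head; a steel toothed disc (52 mm radius over the teeth) sits on its hinge
- cam_arm (a joint): angle of the camera arm above level, rad: 0 = fully home (level, lying on its rest post, at its stop; head centre 85 mm high), growing as it is raised; starts at 0.75 to 0.97 and stops at 1.15. The hinge is stiff: the arm stays where it is left and takes about 1 to 4 N at the head to push down, less when the hidden mass is high. With the pawl engaged it is stopped at about 0.70 (teeth also at 0.45 and 0.20), give or take a little springiness when pushed hard
- paddle_top (a point): centre of the upper face of the pawl's release paddle: a ribbed steel plate 40 x 44 mm, 6 mm thick, at the end of the base away from the camera head, 125 mm behind the hinge axis; about 58 mm above the desk while the pawl is engaged and 34 mm when it is free. The pawl's pivot is level, along the base's y, 83 mm from this point towards the hinge and 40 mm above the desk
- pawl (a joint): angle of the pawl, rad: 0 = engaged in the teeth (paddle up), 0.30 = free, at its stop (paddle down). The pivot is stiff, without a spring: the pawl stays where it is left, and the paddle takes about 3 N to press. The teeth are clear of it from about 0.15
- stamp: small self-inking stamp, 44 x 30 mm foot, 74 mm tall, standing beside the base, near the pawl; loose bystander, origin at the centre of its underside; leave where it is
- notes: block of blank note paper, 76 x 76 x 25 mm; loose bystander, origin at the centre of its underside; leave where it is
- book: green hardback book lying flat, 200 x 135 x 30 mm; loose bystander, origin at the centre of its underside; leave where it is
- mug: white mug, 80 mm across, 95 mm tall; loose bystander, origin at the centre of its underside; leave where it is
- pen_cup: dark steel pen cup with pens, 72 mm across, 95 mm tall (pens to 145 mm), beyond the camera-head end; loose bystander, origin at the centre of its underside; leave where it is
- glue_stick: white glue stick standing upright, 28 mm across, 90 mm tall; loose bystander, origin at the centre of its underside; leave where it is
- ink_pad: flat ink-pad tin, 110 x 70 x 20 mm, beyond the paddle end; loose bystander, origin at the centre of its underside; leave where it is

How it is judged:
By the outcome, as a careful person would: the job done as asked, in the order asked, and still so for the second after the job is handed in, with the robot touching nothing.
It also fails if it takes over 48 s, if anything falls off the work surface, if the arm or the gripper's body presses on something with over 40 N, if the wrist force passes 120 N, or if a joint passes its speed limit or range.

## Working session

There is one attempt and no reset: what is moved stays moved. The work goes in short steps, Python scripts to look and compute and a tool call to move; the robot and the scene stay as the last step left them, time stands still between calls to the robot, and variables do not carry over. Pictures are saved under pics/ and viewed, at most 10 in all, crops included, and the job is handed in when it is done.

Besides the shell and the picture viewer there is one more tool, called after "Request:" as name(argument=value, ...) on one line, values as JSON. drive_tool: Moves the arm, as the interface text tells. Its arguments: {"type":"object","properties":{"moves":{"type":"array","items":{"type":"number"}},"grip_force":{"type":"number"}},"required":["moves"]}

```bash
mkdir -p pics; ls; cat > h.py <<'E'
import numpy as np, cv2
from plant import robot
from scipy.spatial.transform import Rotation as Ro
def pts(c):
    d=c["depth"]; K=c["mtx"]; v,u=np.indices(d.shape)
    P=np.stack([(u-K[0,2])*d/K[0,0],(v-K[1,2])*d/K[1,1],d],-1)
    W=(P-c["t"])@c["R"]; W[d==0]=np.nan
    return W
E
python3 - <<'E'
from h import *
for n in ("top","side"):
    c=robot.read_camera(n); cv2.imwrite(f"pics/{n}0.png",c["color"][...,::-1]); np.savez(f"{n}0.npz",**c)
s=robot.read_state(); print(s["t"],s["tool_pos"],s["orientation"],s["force"])
E
```

```text
pics
0.1 [0.1690417  0.57548815 0.40384153] [-4.47369489e-01 -3.10921229e+00  2.42762161e-03] [0.23889589 0.11708319 0.10348058]
```

View pics/top0.png

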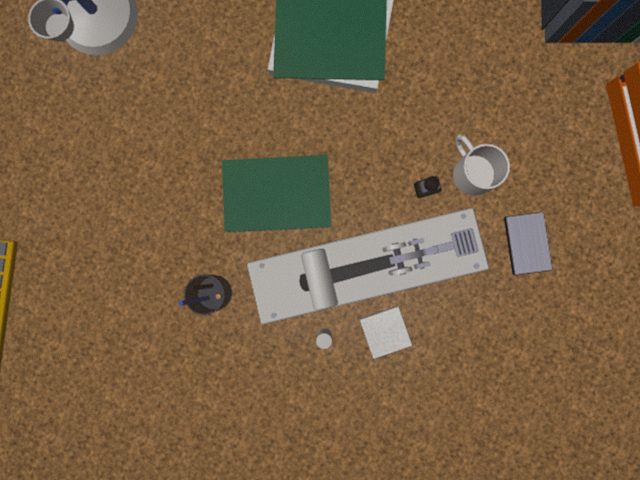

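View pics/side0.png

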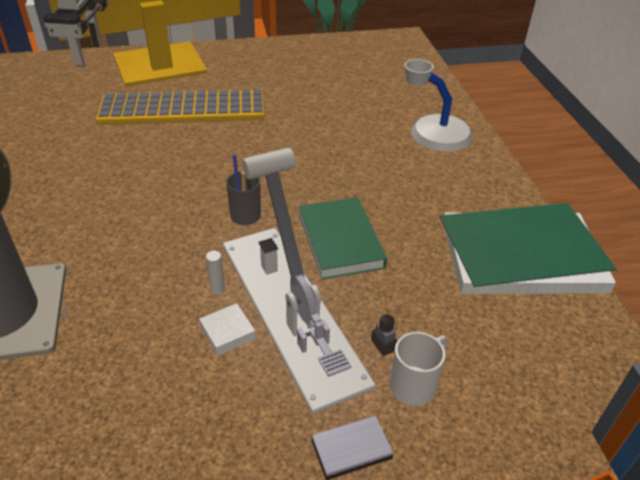

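The top view shows the plate with corners near (248,264), (473,210), (487,268) and (262,322). The paddle is at (465,243), the head at (319,279) and the stamp at (428,187). The side view shows the arm raised.

```bash
python3 - <<'E'
from h import *
c=dict(np.load("top0.npz")); W=pts(c)
print("campos",-c["R"].T@c["t"])
def at(u,v,r=1): return np.round(np.nanmedian(W[v-r:v+r+1,u-r:u+r+1].reshape(-1,3),0),4)
for n,p in dict(padd=(465,243),head=(319,279),stamp=(432,185),mug=(480,170),notes=(386,333),glue=(324,341),ink=(528,244),pen=(208,295),book=(277,194),c1=(253,268),c2=(469,215),c3=(482,266),c4=(265,317),desk=(400,400)).items(): print(n,at(*p))
# plate: fit rect to points at z~12mm
z=W[...,2]; m=((z>.007)&(z<.017)).astype(np.uint8); m[:200]=0;m[:,:240]=0;m[:,495:]=0;m[325:]=0
hsv=cv2.cvtColor(c["color"],cv2.COLOR_RGB2HSV); m&=(hsv[...,1]<60)
q=W[m>0][:,:2].astype(np.float32); r=cv2.minAreaRect(q*1000); print(len(q),r)
# paddle & head cluster
ctr=np.array(r[0])/1000; pd=at(465,243)[:2]
bx=cv2.boxPoints(r)/1000; e1=bx[1]-bx[0];e2=bx[2]-bx[1]; ax=e1 if np.linalg.norm(e1)>np.linalg.norm(e2) else e2
ax=ax/np.linalg.norm(ax)
if ax@(ctr-pd)<0: ax=-ax
ay=np.array([-ax[1],ax[0]]); print("ctr",ctr,"ax",ax,"yaw",np.arctan2(ax[1],ax[0]))
L=np.stack([(W[...,:2]-ctr)@ax,(W[...,:2]-ctr)@ay,z],-1)
s=(L[...,0]<-.15)&(L[...,0]>-.225)&(abs(L[...,1])<.04)&(z>.025); print("paddle L",L[s].mean(0),L[s].min(0),L[s].max(0))
s=(z>.18)&(abs(L[...,1])<.07)&(L[...,0]>-.1)&(L[...,0]<.25); h=L[s]; k=h[h[:,2]>h[:,2].max()-.004]; print("headtop L",k.mean(0),h[:,2].max(),h.min(0),h.max(0))
for n,p in dict(stamp=(432,185),mug=(480,170),notes=(386,333)).items(): print(n,np.round(L[p[1],p[0]],3))
E
```

```text
campos [ 0.5239511  -0.01477291  1.14917637]
padd [ 0.5757 -0.2551  0.0581]
head [0.5115 0.0015 0.2979]
stamp [ 0.6779 -0.1934  0.0739]
mug [ 0.7172 -0.2949  0.0044]
notes [ 0.4101 -0.1176  0.0253]
glue [ 0.4011 -0.0044  0.0887]
ink [ 0.5771 -0.3789  0.0204]
pen [0.4741 0.2172 0.0055]
book [0.6651 0.087  0.0293]
c1 [0.5263 0.1315 0.0127]
c2 [ 0.6306 -0.2724  0.0116]
c3 [ 0.5355 -0.2964  0.012 ]
c4 [0.4348 0.1075 0.0106]
desk [ 0.2838 -0.1469 -0.0012]
10482 ((523.7667846679688, -80.02174377441406), (195.7519989013672, 455.6720275878906), 6.373179912567139)
ctr [ 0.52376678 -0.08002174] ax [-0.11100376  0.99382   ] yaw 1.6820294
paddle L [-0.17687153 -0.02605431  0.05742191] [-0.20221485 -0.03983111  0.04933793] [-0.15032969 -0.00986856  0.06415262]
headtop L [0.08208919 0.00273413 0.29887282] 0.30199265107061773 [ 0.00189979 -0.03905641  0.18015718] [0.11103445 0.046965   0.30199265]
stamp [-0.13  -0.141  0.073]
mug [-0.235 -0.168  0.004]
notes [-0.025  0.117  0.026]
```

Request:
drive_tool(moves=[0, 0, 0, -18, 0, 0, 8.5, 0, 0, 0, -18, 0, 0, 8.5, 0, 0, 0, -18, 0, 0, 8.5, 0, 0, 0, -18, 0, 0, 8.5, 0, 0, 0, -18, 0, 0, 8.5, 0, 0, 0, -18, 0, 0, 8.5, 0, 0, 0, -18, 0, 0, 8.5, 0, -45, 10, 0, 0, 0, 0], grip_force=20)

```text
t: 0.9
tool_pos: [0.1887, 0.5368, 0.5313]
orientation: [-1.935, -2.473, -0.001]
force: [1.5, -1.0, 0.2]
opening: 0.0336
gripper_force: 0.0
```

Request:
drive_tool(moves=[0, -45, 10, 0, 0, 0, 0, 0, -45, 10, 0, 0, 0, 0, 0, -45, 10, 0, 0, 0, 0, 0, -45, 10, 0, 0, 0, 0, 0, -45, 10, 0, 0, 0, 0, 0, -45, 10, 0, 0, 0, 0, 0, -45, 10, 0, 0, 0, 0, 0, -45, 10, 0, 0, 0, 0])

```text
t: 1.7
tool_pos: [0.3555, 0.2031, 0.5305]
orientation: [-1.931, -2.478, 0.0]
force: [0.5, 0.7, 0.5]
opening: 0.0006
gripper_force: 0.0
```

Request:
drive_tool(moves=[0, -45, 10, 0, 0, 0, 0, 0, -45, 10, 0, 0, 0, 0, 0, -45, 10, 0, 0, 0, 0, 0, -45, 10, 0, 0, 0, 0, 0, -45, 10, 0, 0, 0, 0, 0, -45, 10, 0, 0, 0, 0, 0, -45, 10, 0, 0, 0, 0, 0, -45, 10, 0, 0, 0, 0])

```text
t: 2.5
tool_pos: [0.5211, -0.1267, 0.5303]
orientation: [-1.932, -2.477, 0.0]
force: [0.8, 2.2, -0.3]
opening: 0.0003
gripper_force: 0.0
```

Request:
drive_tool(moves=[0, -46, 7, 0, 0, 0, 0, 0, -46, 7, 0, 0, 0, 0, 0, -46, 7, 0, 0, 0, 0, 0, 0, 0, 40, 0, 0, 0, 0, 0, 0, 40, 0, 0, 0, 0, 0, 0, 40, 0, 0, 0, 0, 0, 0, 20, 0, 0, 0, 0, 0, 0, 0, 0, 0, 0])

```text
t: 3.3
tool_pos: [0.5736, -0.2529, 0.3853]
orientation: [-1.926, -2.471, 0.002]
force: [-0.2, -0.1, 0.3]
opening: 0.0003
gripper_force: 0.0
```

```bash
python3 - <<'E'
from h import *
c=robot.read_camera("wrist"); cv2.imwrite("pics/w1.png",c["color"][...,::-1]); np.savez("w1.npz",**c)
s=robot.read_state(); print(s["tool_pos"],s["force"])
W=pts(c); z=W[...,2]; ax=np.array([-.2457,.9693]); ay=np.array([-ax[1],ax[0]]); o=np.array([.5757,-.2551])
L=np.stack([(W[...,:2]-o)@ax,(W[...,:2]-o)@ay,z],-1)
m=(z>.045)&(z<.075)&(abs(L[...,0])<.035)&(abs(L[...,1])<.035)
print(m.sum()); q=L[m]; r=cv2.minAreaRect((q[:,:2]*1000).astype(np.float32)); print(r,q.mean(0),np.percentile(q,[2,98],axis=0))
E
```

```text
[ 0.57419485 -0.25313869  0.38854539] [ 1.15018605 -0.4685026   0.35269388]
3114
((6.578090667724609, 0.4133720397949219), (56.88983154296875, 43.922821044921875), 0.8158174753189087) [0.00232554 0.00012972 0.058604  ] [[-0.02035687 -0.02069691  0.05480158]
 [ 0.0320919   0.02102274  0.06125982]]
```

View pics/w1.png

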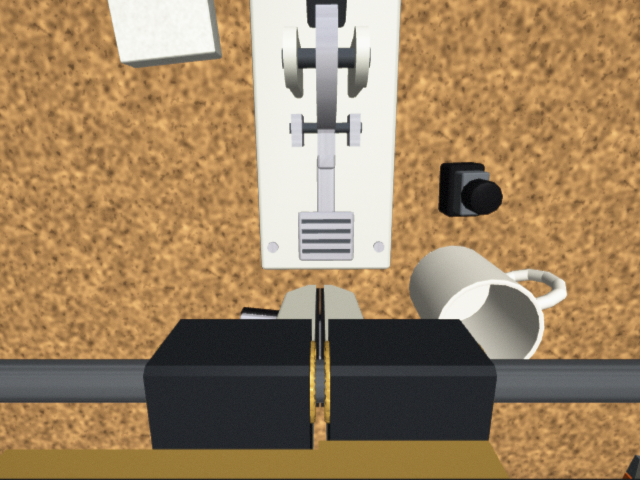

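The wrist view shows the paddle centred near (327,236), within 5 mm of the fingertip axis in x and y. The stamp at (468,190) and the mug at (475,300) are clear of the tool.

Request:
drive_tool(moves=[0, -5, 0, 40, 0, 0, 0, 0, 0, 0, 40, 0, 0, 0, 0, 0, 0, 40, 0, 0, 0, 0, 0, 0, 15, 0, 0, 0, 0, 0, 0, 0, 0, 0, 0, 0, 0, 0, 3, 0, 0, 0, 0, 0, 0, 3, 0, 0, 0, 0, 0, 0, 3, 0, 0, 0])

```text
t: 4.15
tool_pos: [0.5769, -0.2587, 0.2491]
orientation: [1.929, 2.475, 0.001]
force: [-0.0, -0.1, -0.4]
opening: 0.0005
gripper_force: 0.0
```

Request:
drive_tool(moves=[0, 0, 0, 4, 0, 0, 0, 0, 0, 0, 4, 0, 0, 0, 0, 0, 0, 4, 0, 0, 0, 0, 0, 0, 4, 0, 0, 0, 0, 0, 0, 3, 0, 0, 0, 0, 0, 0, 0, 0, 0, 0])

```text
t: 4.75
tool_pos: [0.5759, -0.2582, 0.2272]
orientation: [-1.931, -2.477, -0.0]
force: [1.8, -1.2, 1.9]
opening: 0.0006
gripper_force: 1.1
```

Request:
drive_tool(moves=[0, 0, 0, 3, 0, 0, 0, 0, 0, 0, 2, 0, 0, 0, 0, 0, 0, 2, 0, 0, 0, 0, 0, 0, 0, 0, 0, 0])

```text
t: 5.15
tool_pos: [0.5759, -0.2581, 0.2208]
orientation: [-1.931, -2.477, -0.0]
force: [-0.3, -1.2, 3.5]
opening: 0.0002
gripper_force: 2.4
```

Request:
drive_tool(moves=[0, 0, 0, 1, 0, 0, 0, 0, 0, 0, 1, 0, 0, 0, 0, 0, 0, 0, 0, 0, 0])

```text
t: 5.45
tool_pos: [0.5761, -0.2581, 0.2201]
orientation: [-1.931, -2.478, -0.0]
force: [-4.1, 0.9, 14.4]
opening: 0.0007
gripper_force: 6.4
```

Request:
drive_tool(moves=[0, 0, 0, -20, 0, 0, 0, 0, 0, 0, -45, 0, 0, 0, 0, 0, 0, -45, 0, 0, 0, 0, 0, 0, -45, 0, 0, 0, 0, 0, 0, -45, 0, 0, 0, 0, 0, 0, -45, 0, 0, 0, 0, 0, 0, -45, 0, 0, 0, 0, 0, 0, -25, 0, 0, 0])

```text
t: 6.25
tool_pos: [0.5757, -0.2578, 0.5378]
orientation: [1.929, 2.476, 0.002]
force: [1.0, -0.6, 0.4]
opening: 0.0004
gripper_force: 0.0
```

```bash
python3 - <<'E'
from h import *
ax=np.array([-.2457,.9693]); ay=np.array([-ax[1],ax[0]]); o=np.array([.5282,-.0678])
s=robot.read_state(); p=s["tool_pos"]; print("tcp L",(p[:2]-o)@ax,(p[:2]-o)@ay,p[2],s["force"])
for n in("wrist","top"):
    c=robot.read_camera(n); cv2.imwrite(f"pics/{n}2.png",c["color"][...,::-1]); W=pts(c)if n=="wrist" else pts(dict(np.load("top0.npz"))); z=W[...,2]
    L=np.stack([(W[...,:2]-o)@ax,(W[...,:2]-o)@ay,z],-1)
    m=(z>.02)&(z<.075)&(abs(L[...,0]+.195)<.017)&(abs(L[...,1])<.018); print(n,"paddle z",np.median(L[m],0),m.sum())
    m=(z>.24)&(z<.33)&(abs(L[...,1])<.06)&(L[...,0]>.02)&(L[...,0]<.12); q=L[m]
    if len(q): t=q[q[:,2]>np.percentile(q[:,2],99)-.003]; print("head",len(q),np.percentile(q,[1,50,99],axis=0).round(4).tolist(),t.mean(0))
E
```

```text
tcp L -0.19579834105548785 0.000607167947571361 0.5377531611578709 [ 1.02123193 -0.5980976   0.40447778]
wrist paddle z [-0.19491414  0.00023205  0.03473325] 808
top paddle z [-1.94618107e-01 -4.78564334e-05  5.80902810e-02] 385
head 1776 [[0.0363, -0.0409, 0.2426], [0.07, -0.0001, 0.2937], [0.0979, 0.0405, 0.2998]] [ 0.07116666 -0.0003213   0.29806701]
```

Request:
drive_tool(moves=[0, 45, 0, 0, 0, 0, 0, 0, 45, 0, 0, 0, 0, 0, 0, 45, 0, 0, 0, 0, 0, 0, 45, 0, 0, 0, 0, 0, 0, 45, 0, 0, 0, 0, 0, 0, 40, 0, 15, 0, 0, 0, 0, 0, 0, 20, 0, 0, 0, 0, 0, 0, 0, 0, 0, 0])

```text
t: 7.15
tool_pos: [0.5103, 0.0001, 0.4939]
orientation: [-1.924, -2.475, 0.006]
force: [-0.3, -0.6, 0.8]
opening: 0.0002
gripper_force: 0.0
```

```bash
cat > st.py <<'E'
from h import *
ax=np.array([-.2457,.9693]); ay=np.array([-ax[1],ax[0]]); o=np.array([.5282,-.0678])
s=robot.read_state(); p=s["tool_pos"]; print("tip L mm",((p[:2]-o)@ax*1e3).round(1),((p[:2]-o)@ay*1e3).round(1),(p[2]*1e3-186).round(1),s["force"])
th=np.arcsin(np.clip((p[2]-.289)/.24,-1,1)); print("theta if touching",th,"x should be",-70+240*np.cos(th))
E
python3 st.py
```

```text
tip L mm 70.2 0.6 307.9 [-0.33191945 -0.60791021  0.83167958]
theta if touching 1.0233171921674031 x should be 54.92875301223336
```

Request:
drive_tool(moves=[0, 0, 0, 7, 0, 0, 0, 0, 3, 0, 4, 0, 0, 0, 0, 4.5, 0, 4, 0, 0, 0, 0, 4.5, 0, 4, 0, 0, 0, 0, 4.5, 0, 4, 0, 0, 0, 0, 4.3, 0, 4.2, 0, 0, 0, 0, 4.3, 0, 4.2, 0, 0, 0, 0, 0, 0, 0, 0, 0, 0])

```text
t: 7.95
tool_pos: [0.5047, 0.0243, 0.4686]
orientation: [-1.93, -2.478, -0.003]
force: [-3.5, 3.7, 7.1]
opening: 0.0006
gripper_force: 3.0
```

```bash
python3 st.py
```

```text
tip L mm 95.0 0.1 282.6 [-3.45194009  3.69504173  7.06144726]
theta if touching 0.8457897019535523 x should be 89.15369632129148
```

Request:
drive_tool(moves=[0, 2.5, 0, 4.2, 0, 0, 0, 0, 2.8, 0, 4.2, 0, 0, 0, 0, 3, 0, 4.2, 0, 0, 0, 0, 3.2, 0, 4.4, 0, 0, 0, 0, 3.4, 0, 4.5, 0, 0, 0, 0, 3.5, 0, 4.5, 0, 0, 0, 0, 3.5, 0, 4.6, 0, 0, 0, 0, 3.5, 0, 4.6, 0, 0, 0])

```text
t: 8.75
tool_pos: [0.4991, 0.0501, 0.4355]
orientation: [1.929, 2.479, 0.011]
force: [-4.7, 11.3, 14.8]
opening: 0.0007
gripper_force: 7.4
```

```bash
python3 st.py
```

```text
tip L mm 121.4 -0.7 249.5 [-4.71593419 11.34877617 14.77668385]
theta if touching 0.6563811981827867 x should be 120.129392546546
```

```bash
python3 - <<'E'
from h import *
c=robot.read_camera("side"); cv2.imwrite("pics/side3.png",cv2.resize(c["color"][100:420,160:480,::-1],(640,640))[:600])
s=robot.read_state();print(s["force"],s["tool_pos"])
ax=np.array([-.2457,.9693]); ay=np.array([-ax[1],ax[0]]); o=np.array([.5282,-.0678])
for n in("side","top"):
    W=pts(robot.read_camera(n)); z=W[...,2]
    L=np.stack([(W[...,:2]-o)@ax,(W[...,:2]-o)@ay,z],-1)
    m=(z>.02)&(z<.075)&(abs(L[...,0]+.195)<.015)&(abs(L[...,1])<.016); print(n,"paddle",np.median(L[m],0),m.sum())
    m=(abs(L[...,1])<.012)&(z>.11)&(L[...,0]>-.01)&(L[...,0]<.08)&(z<.25);q=L[m]
    if len(q)>10: print("arm slope",np.arctan(np.polyfit(q[:,0],q[:,2],1)[0]),len(q))
E
```

```text
[-0.93966372 12.03292488 13.02375945] [0.49899909 0.05024099 0.43435991]
side paddle [-1.94996387e-01  1.80475478e-04  3.32338355e-02] 340
arm slope 0.6453233472881684 842
top paddle [-1.94947778e-01 -2.42415678e-05  3.28443991e-02] 267
arm slope 0.6493738136763458 470
```

View pics/side3.png

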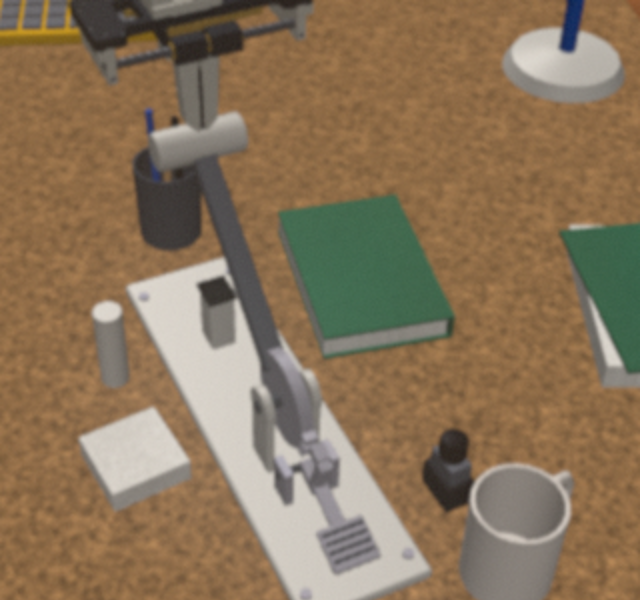

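The side view shows the arm past the first tooth (slope about 0.65), the paddle still down, and the fingertips on top of the head near (200,130). The sideways force says the tip lags in x, so I'll lead a little more.

Request:
drive_tool(moves=[0, 5, 0, 3, 0, 0, 0, 0, 4, 0, 4.5, 0, 0, 0, 0, 3.6, 0, 5, 0, 0, 0, 0, 3.4, 0, 5, 0, 0, 0, 0, 3.2, 0, 5, 0, 0, 0, 0, 3, 0, 5.2, 0, 0, 0, 0, 2.8, 0, 5.2, 0, 0, 0, 0, 2.7, 0, 5.2, 0, 0, 0])

```text
t: 9.7
tool_pos: [0.4923, 0.0756, 0.3945]
orientation: [-1.931, -2.478, -0.004]
force: [0.0, 4.7, 5.7]
opening: 0.0004
gripper_force: 3.0
```

```bash
python3 st.py
```

```text
tip L mm 147.8 -0.4 208.5 [0.0263403  4.73116034 5.74707531]
theta if touching 0.45531435703006745 x should be 145.54948057515463
```

Request:
drive_tool(moves=[0, 2.8, 0, 5.2, 0, 0, 0, 0, 2.6, 0, 5.5, 0, 0, 0, 0, 2.4, 0, 5.5, 0, 0, 0, 0, 2.2, 0, 5.6, 0, 0, 0, 0, 2, 0, 5.7, 0, 0, 0, 0, 1.8, 0, 5.7, 0, 0, 0, 0, 1.7, 0, 5.8, 0, 0, 0, 0, 1.6, 0, 5.8, 0, 0, 0])

```text
t: 10.5
tool_pos: [0.4879, 0.0913, 0.3487]
orientation: [-1.931, -2.478, 0.0]
force: [-0.0, 3.4, 2.7]
opening: 0.0008
gripper_force: 1.9
```

```bash
python3 st.py
```

```text
tip L mm 164.1 -0.1 162.7 [-0.0197382   3.35527685  2.67864996]
theta if touching 0.2511939850377811 x should be 162.46792028344882
```

Request:
drive_tool(moves=[0, 1.6, 0, 5.8, 0, 0, 0, 0, 1.4, 0, 5.8, 0, 0, 0, 0, 1.2, 0, 5.8, 0, 0, 0, 0, 1, 0, 5.8, 0, 0, 0, 0, 0.8, 0, 5.8, 0, 0, 0, 0, 0.7, 0, 5.5, 0, 0, 0, 0, 0.5, 0, 5, 0, 0, 0, 0, 0.4, 0, 5, 0, 0, 0])

```text
t: 11.3
tool_pos: [0.4861, 0.0985, 0.3043]
orientation: [-1.931, -2.478, 0.0]
force: [-1.3, 1.6, 2.6]
opening: 0.0008
gripper_force: 1.5
```

Request:
drive_tool(moves=[0, 0.2, 0, 4, 0, 0, 0, 0, 0, 0, 3, 0, 0, 0, 0, 0, 0, 2, 0, 0, 0, 0, 0, 0, 1, 0, 0, 0, 0, 0, 0, 0, 0, 0, 0])

```text
t: 11.8
tool_pos: [0.4861, 0.0986, 0.2946]
orientation: [1.931, 2.478, -0.001]
force: [0.2, -0.5, -0.2]
opening: 0.0002
gripper_force: 0.0
```

```bash
python3 st.py
```

```text
tip L mm 171.6 -0.1 108.6 [ 0.16413623 -0.54542966 -0.17035127]
theta if touching 0.023154169864984593 x should be 169.93566900429144
```

Request:
drive_tool(moves=[0, 0, 0, 2, 0, 0, 0, 0, 0, 0, 2, 0, 0, 0, 0, 0, 0, 1, 0, 0, 0, 0, 0, 0, 0, 0, 0, 0])

```text
t: 12.2
tool_pos: [0.4861, 0.0987, 0.2895]
orientation: [-1.931, -2.478, 0.0]
force: [0.0, 1.2, -0.2]
opening: 0.0006
gripper_force: 0.0
```

Request:
drive_tool(moves=[0, 0, 0, 1, 0, 0, 0, 0, 0, 0, 1, 0, 0, 0, 0, 0, 0, 0, 0, 0, 0])

```text
t: 12.5
tool_pos: [0.4862, 0.0987, 0.289]
orientation: [1.931, 2.477, -0.0]
force: [-5.5, 0.5, 12.0]
opening: 0.0006
gripper_force: 6.3
```

Request:
drive_tool(moves=[0, 0, 0, 0, 0, 0, 0, 0, 0, 0, -6, 0, 0, 0, 0, 0, 0, -30, 0, 0, 0, 0, 0, 0, -45, 0, 0, 0, 0, 0, 0, -45, 0, 0, 0, 0, -40, 0, -20, 0, 0, 0, 0, 0, 0, 0, 0, 0, 0])

```text
t: 13.2
tool_pos: [0.4973, 0.0573, 0.4383]
orientation: [1.929, 2.47, 0.005]
force: [0.0, 0.5, 0.5]
opening: 0.0005
gripper_force: 0.0
```

```bash
python3 - <<'E'
from h import *
ax=np.array([-.2457,.9693]); ay=np.array([-ax[1],ax[0]]); o=np.array([.5282,-.0678])
s=robot.read_state();print(s["t"],s["tool_pos"],s["force"])
c=robot.read_camera("side"); cv2.imwrite("pics/side4.png",c["color"][...,::-1])
for n,W in(("side",pts(c)),("top",pts(robot.read_camera("top")))):
    z=W[...,2]; L=np.stack([(W[...,:2]-o)@ax,(W[...,:2]-o)@ay,z],-1)
    m=(z>.02)&(z<.075)&(abs(L[...,0]+.195)<.015)&(abs(L[...,1])<.016); print(n,"paddle",np.median(L[m],0),m.sum())
    m=(abs(L[...,1])<.009)&(z>.07)&(L[...,0]>.0)&(L[...,0]<.14)&(z<.13);q=L[m]
    if len(q)>10: print("arm",np.arctan(np.polyfit(q[:,0],q[:,2],1)[0]),np.median(q[:,2]),len(q))
    m=(abs(L[...,1])<.035)&(z>.06)&(abs(L[...,0]-.17)<.03)&(z<.15);q=L[m]
    if len(q)>10: print("head",np.percentile(q,[2,50,98],axis=0).round(4).tolist())
E
```

```text
13.2 [0.49727875 0.05728094 0.4383423 ] [0.04302294 0.54588585 0.53327548]
side paddle [-1.94760265e-01  1.80082529e-05  3.34328905e-02] 337
arm -0.0031311648024142046 0.09176278038309521 495
head [[0.1425, -0.0332, 0.0653], [0.1583, 0.0029, 0.0962], [0.18, 0.0335, 0.1043]]
top paddle [-0.19506854 -0.00036684  0.03281231] 265
arm -0.004300514415065787 0.09146405658577499 402
```

View pics/side4.png

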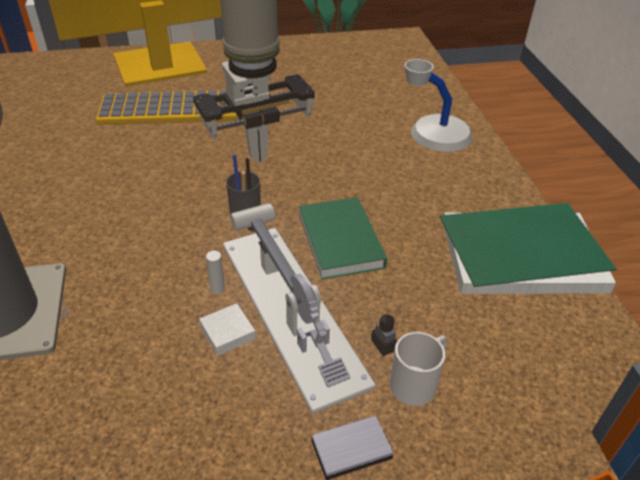

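The arm lies level on its rest post, with the head at (253,215). The paddle at (334,372) is still down, the other things haven't moved, and the gripper is clear.

```bash
python3 -c "
from plant import robot
print(robot.close_job())"
```

```text
the job is handed in; nothing more can be done
None
```

The document camera is folded away and the job is handed in: the paddle was pressed fully down and stayed down, the arm lies level and fully home on its rest, the other things on the desk look unmoved, and it took about 13 s of the 48 s.

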